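# Sweep used petri dishes into the discard pan and shut it

## Task

Three used petri dishes lie on the bench in front of the open side of the steel discard pan: with the closed fingers, sweep them along the bench and in through that side until all three lie inside the pan, then push its lid all the way shut. Only sweep and push: never lift a dish off the bench and do not press it hard, and do not shift or tip over the red-capped dropper bottle or the roll of green tape standing by.

Things in the scene. Friction and masses are not known exactly. Their poses are not given: they have to be found in the camera images.
- pan: low open-topped bright steel pan, fixed to the bench: 150 mm long (x), 200 mm wide (y), rim 34 mm high, walls 2.5 mm, floor 2 mm thick. Origin: middle of its underside, on the bench; z up. Walls at x = +75 mm and y = +-100 mm; the -x side (x = -75 mm) has no wall and is open over 195 mm; in front of it a 16 mm ramp leads from the bench up to the floor
- pan_lid (a joint): lid angle, rad: 0 shut, 1.57 upright, 1.85 to 2.2 at the start (leaning back, away from the open side), stop 2.25. Stiff hinge: the lid stays where it is left; its outer edge takes 1 to 3 N. Steel sheet 153 mm long, 204 wide, 2 thick, with a 26 mm skirt bent down at its outer end that closes the open side. To shut: push it over from behind (the pan's +x side), then press it down
- hinge (a point): middle of the lid's hinge axis, at x = +78 mm, z = 34 mm of the pan; fixed to the pan, axes as the pan's; the hinge runs along y
- lid_edge (a point): middle of the lid's outer edge, on its top face, 153 mm from the hinge; moves with the lid: at angle a it lies 153 mm * cos a toward the pan's -x from the hinge and 153 mm * sin a above it
- dish_1: used petri dish lying flat on the bench, lid on: round, cream-white, about 60 mm across, 12 to 15 mm high, 25 to 35 g, loose; it slides easily. Origin: centre of its underside
- dish_2: used petri dish lying flat on the bench, lid on: round, cream-white, about 60 mm across, 12 to 15 mm high, 25 to 35 g, loose; it slides easily. Origin: centre of its underside
- dish_3: used petri dish lying flat on the bench, lid on: round, cream-white, about 60 mm across, 12 to 15 mm high, 25 to 35 g, loose; it slides easily. Origin: centre of its underside
- red_dropper: dropper bottle with a red cap, standing on the bench beside the dishes, 20 mm across and 59 mm tall, loose; origin: centre of its underside. Leave it alone
- tape: roll of green tape lying flat on the bench, 60 mm across, 19 mm high, loose; origin: centre of its underside. Leave it alone
Mind the look-alikes: they are no part of the job. Leave any brown look-alike of the dish_2 alone.

How it is judged:
By the outcome, as a careful person would: the job done as asked, in the order asked, and still so for the second after the job is handed in, with the robot touching nothing.
It also fails if it takes over 72 s, if anything falls off the work surface, if the arm or the gripper's body presses on something with over 40 N, if the wrist force passes 120 N, or if a joint passes its speed limit or range.

## Robot

A 6-joint arm with a two-finger parallel gripper is mounted at the origin on a cart in front of the work surface, level with it; the furniture and walls round the work are solid. World frame = base frame: x ahead of the robot, y to its left, z up, the work surface at z = 0. Lengths are in m, angles in degrees, forces in N, time in s.
With the tool pointing down it reaches from about 0.4 to 0.825 m from the base axis. Payload 7 kg.
Tool frame: the origin (TCP) lies on the centre line of the jaws, within the pads' length; the fingertips stand 19 mm ahead of it and the grasp point (between the pads) is the TCP (r.tip_extent is the distance from the TCP to the fingertips, in m); z points along the fingers, y is the line along which they close (so a half turn about z gives the same grasp; the last joint's range is limited). The gripper opens to 88 mm and grips with 3 to 60 N. Pads are 19 mm wide; open, the fingers measure 130 mm over their backs; the gripper's body (78 mm by 193 mm) begins 47 mm behind the grasp point.
Start: joints at [-51.847, 20.546, 0.682, 0, -70.136, -16.507], TCP at [0.249, -0.627, 0.246] pointing down, gripper open.
Joint ranges: [-176.03, 176.03], [-82.01, 121.73], [-58.28, 71.71], [-173.87, 95.51], [-174.79, -0.11], [-173.66, 173.66]. Speed limits (degrees/s): [136.94, 136.94, 172.46, 180, 180, 180].

## Interface

Orientations are given as [roll, pitch, yaw] about the fixed x, y, z axes, in that order (R = Rz(yaw) Ry(pitch) Rx(roll)).
In Python, from plant import r gives the robot as it stands. The module is installed in compiled form; this text tells all that it offers.
- The arm moves only by the tool jog_arm, never from a script. Its argument "deltas" is a list that holds one entry, the list of rows, each a list of 5 numbers: the opening, from -1 (shut) to 1 (fully open), then the shift along the world's x, y, z in cm, then the turn about the world's z in rad. In form: [[[claw, dx, dy, dz, turn], ...]]. A call has 1 to 8 rows; each row shifts and turns the commanded pose from where the row before left it; what a row does not reach is not made up. A row lasts 1/8 s, in which the tool goes at most 62.5 mm and 10.7 degrees, less where a joint would pass 70% of its speed; a pose out of reach is approached as far as the arm can. A call with a gripper value outside its range is refused whole. The fingers move at their own pace and stop on an object; "force" is the grip in N (left out, the last holds). Time passes only in rows, so rows that do not move let the fingers close. It gives the time, the measured TCP pose, the force, the opening and the grip force at its end, in the units of the state.
- r.get_state(): the state, without advancing time (a new reading comes with each control period).
- r.capture(name): name is "side" or "top"; returns the picture (384x512x3 uint8, blue, green, red); there is no depth.
- r.camera_info(name): a dict with "fx", "fy", "cx", "cy" (pixels), "view" (4x4, takes a point from world to camera coordinates). Camera axes: x right, y up, looking along -z (the intrinsics and any distortion apply to the point x, -y, -z); pixel columns grow to the right and rows downward; lengths in m; the calibration is good to about 2 mm. A picture is of the moment at which its call begins. camera_info takes no time and is no camera call.
- r.close_job(): hands the job in; it is judged then, once.
The state is a dict: "time_s": time; "joints": joint angles; "qd": joint speeds; "joint_torque": joint torques, N m; "tcp_pos": TCP position; "eef_rot": TCP orientation; "contact_force": force on the tool from outside, world axes, zero at the start; "moment": the same for the moment, N m; "gripper_width": finger opening in m; "gripper_force": force on a finger pad.
Only numpy, scipy, OpenCV 4.12 (cv2) and the standard library are available. Lean on these libraries where they do the work, as an engineer would, in place of code of your own. Each camera call takes 0.05 s, during which the arm holds its last target. There are 200 camera calls.

## Working session

There is one attempt and no reset: what is moved stays moved. The work goes in short steps, Python scripts to look and compute and a tool call to move; the robot and the scene stay as the last step left them, time stands still between calls to the robot, and variables do not carry over. Pictures are saved under pics/ and viewed, at most 10 in all, crops included, and the job is handed in when it is done.

Besides the shell and the picture viewer there is one more tool, called after "Call:" as name(argument=value, ...) on one line, values as JSON. jog_arm: Moves the arm, as the interface text tells. Its arguments: {"type":"object","properties":{"deltas":{"type":"array"},"force":{"type":"number"}},"required":["deltas"]}

```bash
mkdir -p pics; python3 - <<'E'
from plant import r
import cv2,json
for n in("top","side"):
    cv2.imwrite(f"pics/{n}0.png",r.capture(n)); i=r.camera_info(n); print(n,i)
s=r.get_state();print(s)
E
```

```text
top {'fx': 375.0492422723312, 'fy': 375.0492422723312, 'cx': 253.98234124226232, 'cy': 189.67465489711537, 'view': array([[ 0.01101826, -0.99960509,  0.02585088,  0.22809066],
       [ 0.99335624,  0.01390368,  0.11423693, -0.48168032],
       [-0.11455124,  0.02442044,  0.99311714, -0.85684459],
       [ 0.        ,  0.        ,  0.        ,  1.        ]])}
side {'fx': 377.4319633885343, 'fy': 377.4319633885343, 'cx': 252.05302830248388, 'cy': 187.6432731839311, 'view': array([[-0.99845618, -0.05550361,  0.00214625,  0.49294526],
       [ 0.03180401, -0.53959037,  0.84132677,  0.08031166],
       [-0.04553858,  0.84009617,  0.54052258, -1.04773102],
       [ 0.        ,  0.        ,  0.        ,  1.        ]])}
{'time_s': 0.1, 'joints': array([-5.18467478e+01,  2.05886080e+01,  6.40114284e-01, -1.62684949e-02,
       -7.01353645e+01, -1.65068181e+01]), 'qd': array([ 0.07922799, -0.12262407,  0.04946152,  0.01036315, -0.01103599,
       -0.01015855]), 'joint_torque': array([-2.69089411e-03, -5.84163451e+01,  2.93751258e+01,  7.01545089e+00,
        1.02048274e-02, -4.81422228e-05]), 'tcp_pos': array([ 0.2488204 , -0.62704356,  0.24471484]), 'eef_rot': array([ 1.79915252e+02, -9.16467821e-03, -1.58359098e+02]), 'contact_force': array([-0.49096844,  0.14990199,  0.42527051]), 'moment': array([-0.00219786,  0.01600995, -0.03219307]), 'gripper_force': 0.0, 'gripper_width': 0.08736535371203828}
```

View pics/top0.png

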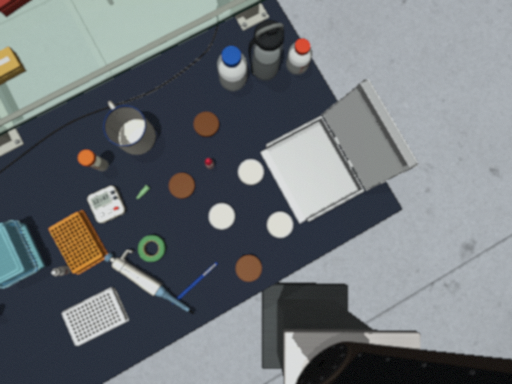

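View pics/side0.png

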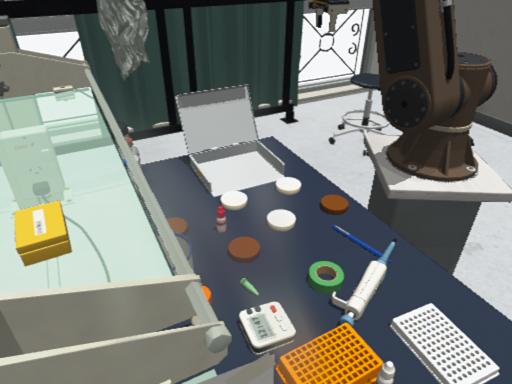

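The top view shows three white dishes at about (251,172), (222,216) and (280,224). The pan is centred near (312,170), opening to the lower left, with its lid leaning back to the right. The red dropper is at (209,162) and the tape at (151,249). Next is an enlarged crop.

```bash
cat > h.py <<'E'
import numpy as np,cv2
from plant import r
def cam(n):
    i=r.camera_info(n); return i,np.array(i["view"])
def pix(n,P):
    i,V=cam(n); p=V[:3,:3]@np.array(P,float)+V[:3,3]
    return np.array([i["cx"]+i["fx"]*p[0]/-p[2], i["cy"]-i["fy"]*p[1]/-p[2]])
def ray(n,u,v,z):
    i,V=cam(n); R=V[:3,:3];c=-R.T@V[:3,3]
    d=R.T@np.array([(u-i["cx"])/i["fx"],-(v-i["cy"])/i["fy"],-1]); return c+d*(z-c[2])/d[2]
E
python3 - <<'E'
from h import *
im=cv2.imread("pics/top0.png")
cv2.imwrite("pics/c1.png",cv2.resize(im[70:260,190:430],None,fx=3.3,fy=3.15*3.3/3.15*0.95,interpolation=cv2.INTER_CUBIC)[:600])
cv2.imwrite("pics/c1.png",cv2.resize(im[70:260,190:430],None,fx=3,fy=3,interpolation=cv2.INTER_CUBIC))
m=((im.min(2)>165)).astype(np.uint8)
n,l,s,c=cv2.connectedComponentsWithStats(m)
for k in range(1,n):
    if 300<s[k,4]<1200 and 190<c[k][0]<310 and 140<c[k][1]<250: print(s[k],c[k],ray("top",*c[k],0.0135))
print("red",ray("top",209,160,0.055),ray("top",209,166,0.0),"tape",ray("top",151,249,0.019))
E
```

```text
[239 160  24  24 469] [250.42004264 171.40724947] [0.52395849 0.24283357 0.0135    ]
[209 204  25  25 496] [221.14717742 215.80241935] [0.41703373 0.3105178  0.0135    ]
[267 212  26  25 490] [279.61836735 224.2755102 ] [0.39875165 0.17241473 0.0135    ]
red [0.54202747 0.33829068 0.055     ] [0.53792907 0.34330585 0.        ] tape [0.33835579 0.47008029 0.019     ]
```

View pics/c1.png

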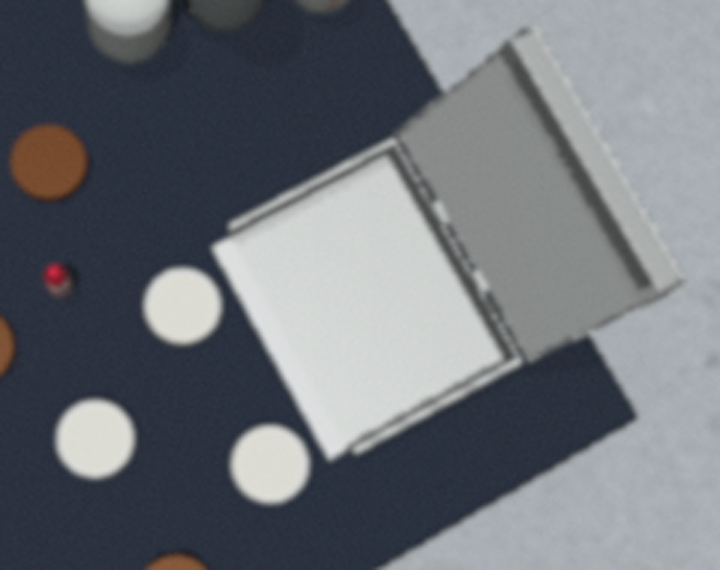

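The crop shows the ramp's front edge from crop (212,246) to (331,461). The wall rims run (229,222)→(397,137) and (356,454)→(520,357), and the lid's outer edge runs (528,30)→(682,281). I'll fit the pan pose to these.

```bash
python3 - <<'E'
from h import *
from scipy.optimize import least_squares
f=lambda a,b:(190+a/3,70+b/3)
pts=[((212,246),(-.091,.0975,0)),((331,461),(-.091,-.0975,0)),((229,222),(-.075,.1,.034)),((397,137),(.075,.1,.034)),((356,454),(-.075,-.1,.034)),((520,357),(.075,-.1,.034))]
def W(q,p):
    c,s=np.cos(q[2]),np.sin(q[2]);return np.array([q[0]+c*p[0]-s*p[1],q[1]+s*p[0]+c*p[1],p[2]])
for p,m in pts: print(ray("top",*f(*p),m[2]))
E_=lambda q:np.concatenate([pix("top",W(q,m))-f(*p) for p,m in pts])
s=least_squares(E_,[.5,.1,-1.]);print(s.x,np.degrees(s.x[2]),s.fun.round(1))
q=s.x
def lid(a):
    return np.concatenate([pix("top",W(q,(.078-.153*np.cos(a),y,.034+.153*np.sin(a))))-f(*p) for p,y in (((528,30),.102),((682,281),-.102))])
def lidf(a):return lid(a[0])
t=least_squares(lidf,[2.]);print("lid",t.x,t.fun.round(1))
np.save("q.npy",q)
qi=lambda w:[np.cos(q[2])*(w[0]-q[0])+np.sin(q[2])*(w[1]-q[1]),-np.sin(q[2])*(w[0]-q[0])+np.cos(q[2])*(w[1]-q[1])]
for n,w in dict(d1=(.524,.243),d2=(.417,.3105),d3=(.399,.172),red=(.5395,.341),tape=(.338,.470)).items():print(n,np.round(qi(w),4))
for p in [(-.25,0),(0,0),(.2,0),(.03,0),(0.05,0.05),(.05,-.05)]:
  w=W(q,(*p,0));print(p,w,np.hypot(*w[:2]))
E
```

```text
[0.57461384 0.21815875 0.        ]
[0.4011034  0.12135152 0.        ]
[0.5866316  0.20636238 0.034     ]
[0.65809776 0.07283258 0.034     ]
[0.40582256 0.10707689 0.034     ]
[ 0.48289119 -0.02198349  0.034     ]
[ 0.53288924  0.09080985 -1.06253642] -60.87885229419084 [ 0.2  0.3 -0.6 -1.   0.6  1.2 -0.5  0.5 -0.3 -1.4  0.6  0.4]
lid [2.05044848] [ 0.1 -1.5  0.2  1.4]
d1 [-0.1373  0.0663]
d2 [-0.2483  0.0057]
d3 [-0.1361 -0.0775]
red [-0.2153  0.1275]
tape [-0.4261  0.0143]
(-0.25, 0) [0.41122477 0.30920802 0.        ] 0.5145050166729407
(0, 0) [0.53288924 0.09080985 0.        ] 0.5405713356170389
(0.2, 0) [ 0.63022081 -0.08390868  0.        ] 0.6357821437081435
(0.03, 0) [0.54748897 0.06460207 0.        ] 0.5512872243176775
(0.05, 0.05) [0.60090176 0.07146311 0.        ] 0.6051362702495289
(0.05, -0.05) [0.5135425  0.02279733 0.        ] 0.5140482612495973
```

Call:
jog_arm(deltas=[[[-1, 2.5, 5.3, 0, 0.17], [-1, 2.5, 5.3, 0, 0.17], [-1, 2.5, 5.3, 0, 0.17], [-1, 2.5, 5.3, 0, 0.17], [-1, 2.5, 5.3, 0, 0.17], [-1, 2.5, 5.3, 0, 0.17], [-1, 2.5, 5.3, 0, 0.17], [-1, 2.5, 5.3, 0, 0.17]]])

```text
time_s: 1.1
tcp_pos: [0.4493, -0.2015, 0.2456]
eef_rot: [-180.0, 0.0, -80.1]
contact_force: [2.0, -0.7, 0.1]
gripper_width: 0.0132
gripper_force: 0.0
```

```bash
cat >> h.py <<'E'
q=np.load("q.npy")
def W(x,y): c,s=np.cos(q[2]),np.sin(q[2]);return np.array([q[0]+c*x-s*y,q[1]+s*x+c*y])
def Q(w): c,s=np.cos(q[2]),np.sin(q[2]);a,b=w[0]-q[0],w[1]-q[1];return np.array([c*a+s*b,-s*a+c*b])
def go(x,y,z,ang=0):
    s=r.get_state();p=s["tcp_pos"];d=W(x,y)-p[:2]
    t=(np.degrees(q[2])+ang-s["eef_rot"][2]+90)%180-90
    print("at pan",Q(p).round(4),p.round(4),s["eef_rot"].round(1),"F",s["contact_force"].round(1),"need cm",(d*100).round(2),round((z-p[2])*100,2),"turn",np.radians(t).round(3),round(s["time_s"],2))
E
python3 -c "
from h import *
go(-.179,-.1025,.10,30)"
```

```text
at pan [ 0.2147 -0.2153] [ 0.4493 -0.2015  0.2456] [-180.     0.   -80.1] F [ 2.  -0.7  0.1] need cm [-9.31 39.88] -14.56 turn 0.859 1.1
```

Call:
jog_arm(deltas=[[[-1, 0, 5, 0, 0.11], [-1, 0, 5, 0, 0.11], [-1, 0, 5, 0, 0.11], [-1, -1.3, 5, 0, 0.11], [-1, -2, 5, 0, 0.11], [-1, -2, 5, 0, 0.11], [-1, -2, 5, -2, 0.11], [-1, -2, 4.9, -2, 0.09]]])

```text
time_s: 2.1
tcp_pos: [0.355, 0.1972, 0.2054]
eef_rot: [-179.9, 0.0, -31.0]
contact_force: [1.5, 1.2, -0.2]
gripper_width: 0.0004
gripper_force: 0.0
```

Call:
jog_arm(deltas=[[[-1, 0, 0, -3.5, 0], [-1, 0, 0, -3.5, 0], [-1, 0, 0, -3.5, 0], [-1, 0, 0, 0, 0], [-1, 0, 0, 0, 0]]])

```text
time_s: 2.72
tcp_pos: [0.3564, 0.196, 0.1015]
eef_rot: [-180.0, -0.0, -31.1]
contact_force: [-0.1, -0.1, 0.8]
gripper_width: 0.0005
gripper_force: 0.0
```

```bash
python3 -c "
from h import *
go(-.179,-.1025,.024,30)
im=r.capture('top');cv2.imwrite('pics/a.png',cv2.resize(im[130:320,170:410],None,fx=3,fy=3,interpolation=cv2.INTER_CUBIC))"
```

```text
at pan [-0.1778 -0.1029] [0.3564 0.196  0.1015] [-180.    -0.   -31.1] F [-0.1 -0.1  0.8] need cm [-0.02  0.13] -7.75 turn 0.005 2.73
```

View pics/a.png

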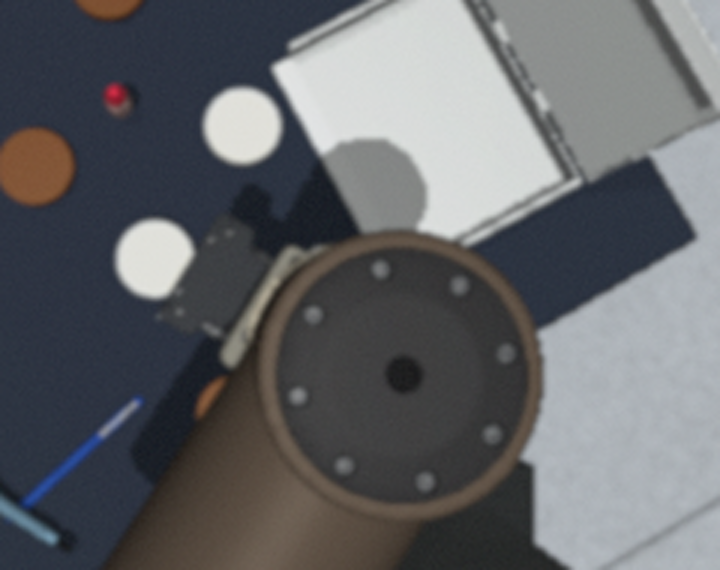

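The view is mostly blocked by the arm, but the dropper and dishes 1 and 2 are unmoved and the tool is where expected. Now I'll lower it and push dish 3 diagonally.

Call:
jog_arm(deltas=[[[-1, 0, 0.1, -2.5, 0], [-1, 0, 0, -2.5, 0], [-1, 0, 0, -1.5, 0], [-1, 0, 0, -1.2, 0], [-1, 0, 0, 0, 0]]])

```text
time_s: 3.4
tcp_pos: [0.3563, 0.197, 0.0241]
eef_rot: [-180.0, -0.0, -31.2]
contact_force: [0.3, -0.7, 0.7]
gripper_width: 0.0007
gripper_force: 0.0
```

```bash
python3 -c "
from h import *
go(-.110-.0395*.866,-.0625-.0395*.5,.024,30)"
```

```text
at pan [-0.1787 -0.1026] [0.3563 0.197  0.0241] [-180.    -0.   -31.2] F [ 0.3 -0.7  0.7] need cm [ 3.45 -2.02] -0.01 turn 0.005 3.4
```

Call:
jog_arm(deltas=[[[-1, 0.7, -0.4, 0, 0], [-1, 0.7, -0.4, 0, 0], [-1, 0.7, -0.4, 0, 0], [-1, 0.7, -0.4, 0, 0], [-1, 0.65, -0.4, 0, 0], [-1, 0, 0, 0, 0], [-1, -1, 0.6, 0, 0], [-1, -1, 0.6, 0, -0.1]]])

```text
time_s: 4.4
tcp_pos: [0.3696, 0.1888, 0.0235]
eef_rot: [180.0, 0.0, -37.0]
contact_force: [0.6, 0.8, 0.3]
gripper_width: 0.0005
gripper_force: 0.0
```

```bash
python3 -c "
from h import *
go(-.171,-.0625,.024,0)
i=r.capture('side');cv2.imwrite('pics/s1.png',cv2.resize(i[70:270,150:410],None,fx=3,fy=3,interpolation=cv2.INTER_CUBIC))"
```

```text
at pan [-0.165  -0.0949] [0.3696 0.1888 0.0235] [180.   0. -37.] F [0.6 0.8 0.3] need cm [2.54 2.1 ] 0.05 turn -0.416 4.4
```

View pics/s1.png

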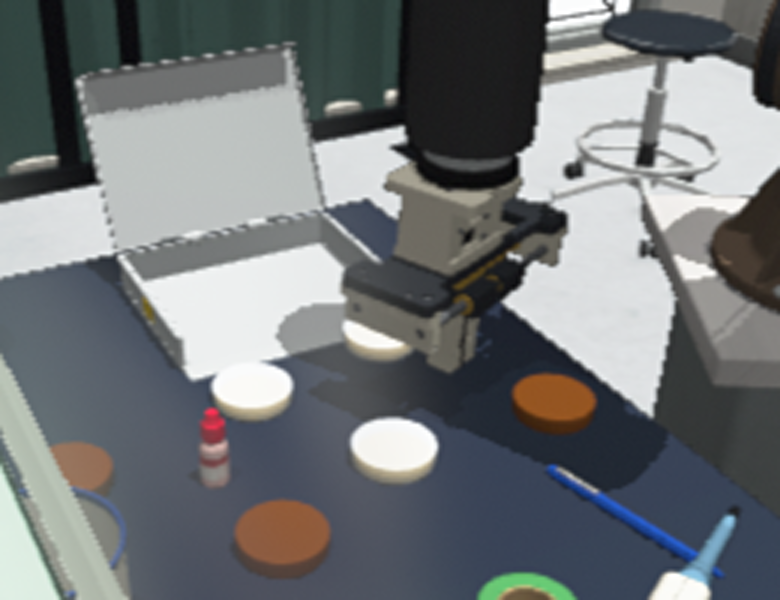

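Dish 3 has moved toward the opening (left edge at crop (342,333), bottom at (378,357)). The dropper, tape and the other dishes are undisturbed.

```bash
python3 -c "
from h import *
for c in [(-.110,-.0625),(-.105,-.0625),(-.11,-.055),(-.11,-.07),(-.136,-.0775)]:
  P=[]
  for z in (.0,.0135):
    P+= [(pix('side',[*W(c[0]+.03*np.cos(t),c[1]+.03*np.sin(t)),z])-[150,70])*3 for t in np.arange(0,6.28,.05)]
  P=np.array(P);k=P[:,0].argmin();m=P[:,1].argmax();print(c,P[k].round(),P[m].round())
"
```

```text
(-0.11, -0.0625) [343. 341.] [381. 361.]
(-0.105, -0.0625) [340. 338.] [378. 358.]
(-0.11, -0.055) [335. 343.] [373. 364.]
(-0.11, -0.07) [351. 339.] [390. 359.]
(-0.136, -0.0775) [374. 351.] [414. 373.]
```

Call:
jog_arm(deltas=[[[-1, 0.0, 0.9, 0, -0.1], [-1, 0.6, 0.5, 0, -0.14], [-1, 0.9, 0.4, 0, -0.14], [-1, 1.0, 0.3, 0, -0.04], [-1, 0, 0, 0, 0]]])

```text
time_s: 5.08
tcp_pos: [0.3958, 0.21, 0.0235]
eef_rot: [-180.0, 0.0, -60.8]
contact_force: [0.0, -0.5, -0.2]
gripper_width: 0.0007
gripper_force: 0.0
```

```bash
python3 -c "
from h import *
go(-.171,-.0625,.024,0);go(-.008,-.0625,.025,0)"
```

```text
at pan [-0.1708 -0.0618] [0.3958 0.21   0.0235] [-180.     0.   -60.8] F [ 0.  -0.5 -0.2] need cm [-0.07 -0.02] 0.05 turn -0.001 5.08
at pan [-0.1708 -0.0618] [0.3958 0.21   0.0235] [-180.     0.   -60.8] F [ 0.  -0.5 -0.2] need cm [  7.86 -14.26] 0.15 turn -0.001 5.08
```

Call:
jog_arm(deltas=[[[-1, 0.5, -0.9, 0.1, 0], [-1, 0.5, -0.9, 0, 0], [-1, 0.5, -0.9, 0, 0], [-1, 0.5, -0.9, 0, 0], [-1, 0.5, -0.9, 0, 0], [-1, 0.5, -0.9, 0, 0], [-1, 0.5, -0.9, 0, 0], [-1, 0.5, -0.9, 0, 0]]])

```text
time_s: 6.08
tcp_pos: [0.4358, 0.137, 0.0246]
eef_rot: [-180.0, -0.0, -61.0]
contact_force: [-1.0, 0.4, 0.6]
gripper_width: 0.0006
gripper_force: 0.1
```

Call:
jog_arm(deltas=[[[-1, 0.5, -0.9, 0.1, 0], [-1, 0.5, -0.9, 0, 0], [-1, 0.5, -0.9, 0, 0], [-1, 0.5, -0.9, 0, 0], [-1, 0.5, -0.9, 0, 0], [-1, 0.5, -0.9, 0, 0], [-1, 0.4, -0.7, 0, 0], [-1, 0.3, -0.5, 0, 0]]])

```text
time_s: 7.08
tcp_pos: [0.4727, 0.0711, 0.0255]
eef_rot: [180.0, 0.0, -61.0]
contact_force: [0.3, 0.5, 0.0]
gripper_width: 0.0007
gripper_force: 0.1
```

```bash
python3 -c "
from h import *
go(-.008,-.0625,.026,0);go(-.184,.0834,.1,-20)"
```

```text
at pan [-0.0121 -0.0622] [0.4727 0.0711 0.0255] [180.   0. -61.] F [0.3 0.5 0. ] need cm [ 0.17 -0.37] 0.05 turn 0.002 7.08
at pan [-0.0121 -0.0622] [0.4727 0.0711 0.0255] [180.   0. -61.] F [0.3 0.5 0. ] need cm [ 4.35 22.1 ] 7.45 turn -0.347 7.08
```

Call:
jog_arm(deltas=[[[-1, -0.5, 0.9, 0, 0], [-1, -0.3, 0.6, 3, 0], [-1, 0, 0, 4.5, 0], [-1, 1, 4.1, 0, -0.09], [-1, 1, 4.1, 0, -0.09], [-1, 1, 4.1, 0, -0.09], [-1, 1, 4.1, 0, -0.077], [-1, 1.2, 4.2, 0, 0]]])

```text
time_s: 8.07
tcp_pos: [0.5159, 0.2945, 0.1006]
eef_rot: [180.0, -0.0, -80.9]
contact_force: [0.3, -0.9, -0.1]
gripper_width: 0.0004
gripper_force: 0.0
```

Call:
jog_arm(deltas=[[[-1, 0, 0, 0, 0], [-1, 0, 0, 0, 0]]])

```text
time_s: 8.32
tcp_pos: [0.5155, 0.2926, 0.1001]
eef_rot: [179.9, -0.0, -80.8]
contact_force: [-1.5, 0.1, -0.2]
gripper_width: 0.001
gripper_force: 0.0
```

```bash
python3 -c "
from h import *
go(-.184,.0834,.024,-20)
i=r.capture('top');cv2.imwrite('pics/t2.png',cv2.resize(i[70:260,170:410],None,fx=3,fy=3,interpolation=cv2.INTER_CUBIC))"
```

```text
at pan [-0.1848  0.083 ] [0.5155 0.2926 0.1001] [179.9  -0.  -80.8] F [-1.5  0.1 -0.2] need cm [ 0.07 -0.05] -7.61 turn -0.002 8.32
```

View pics/t2.png

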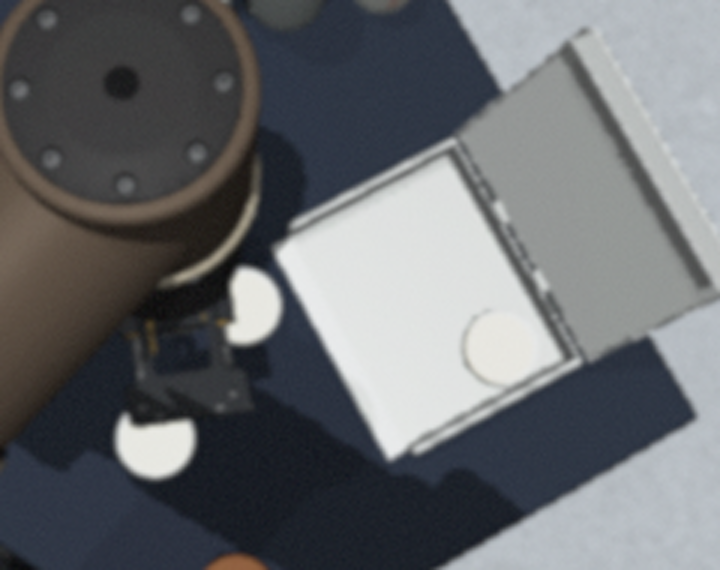

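Dish 3 lies inside the pan at crop (501,347), with dishes 1 and 2 still in place. Lowering and nudging dish 1 inward next.

Call:
jog_arm(deltas=[[[-1, 0, 0, -2.5, 0], [-1, 0, 0, -2.5, 0], [-1, 0, 0, -1.5, 0], [-1, 0, 0, -1.1, 0], [-1, 0, 0, 0, 0]]])

```text
time_s: 9.0
tcp_pos: [0.5163, 0.2922, 0.0241]
eef_rot: [180.0, -0.0, -80.8]
contact_force: [0.5, -0.7, 0.0]
gripper_width: 0.0002
gripper_force: 0.0
```

Call:
jog_arm(deltas=[[[-1, 0.1, -0.7, 0, 0], [-1, 0.1, -0.7, 0, 0], [-1, 0.1, -0.7, 0, 0], [-1, 0.1, -0.7, 0, 0], [-1, 0.1, -0.4, 0, 0], [-1, 0, 0, 0, 0], [-1, -0.3, 1.5, 0, 0], [-1, 0, 0, 0, 0]]])

```text
time_s: 10.0
tcp_pos: [0.5185, 0.2771, 0.0246]
eef_rot: [-180.0, 0.0, -80.8]
contact_force: [-0.2, 0.2, -0.6]
gripper_width: 0.0004
gripper_force: 0.0
```

```bash
python3 -c "
from h import *
go(-.175,.060,.024,0)"
```

```text
at pan [-0.1698  0.0781] [0.5185 0.2771 0.0246] [-180.     0.   -80.8] F [-0.2  0.2 -0.6] need cm [-1.83 -0.42] -0.06 turn 0.347 10.0
```

Call:
jog_arm(deltas=[[[-1, -0.6, -0.1, 0, 0.12], [-1, -0.6, -0.1, 0, 0.12], [-1, -0.6, -0.2, 0, 0.107], [-1, 0, 0, 0, 0]]])

```text
time_s: 10.5
tcp_pos: [0.5001, 0.2719, 0.0246]
eef_rot: [180.0, -0.0, -61.0]
contact_force: [0.7, -0.3, -0.3]
gripper_width: 0.0009
gripper_force: 0.0
```

Call:
jog_arm(deltas=[[[-1, 0.5, -0.9, 0, 0], [-1, 0.5, -0.9, 0, 0], [-1, 0.5, -0.9, 0, 0], [-1, 0.5, -0.9, 0, 0], [-1, 0.5, -0.9, 0, 0], [-1, 0.5, -0.9, 0, 0], [-1, 0.5, -0.9, 0, 0], [-1, 0.5, -0.9, 0, 0]]])

```text
time_s: 11.5
tcp_pos: [0.5408, 0.199, 0.0246]
eef_rot: [180.0, -0.0, -60.9]
contact_force: [0.0, 0.1, 0.3]
gripper_width: 0.0006
gripper_force: 0.1
```

```bash
python3 -c "
from h import *
go(-.010,.060,.0255,0)"
```

```text
at pan [-0.0907  0.0595] [0.5408 0.199  0.0246] [180.   -0.  -60.9] F [0.  0.1 0.3] need cm [ 3.97 -7.03] 0.09 turn 0.001 11.5
```

Call:
jog_arm(deltas=[[[-1, 0.5, -0.9, 0.1, 0], [-1, 0.5, -0.9, 0, 0], [-1, 0.5, -0.9, 0, 0], [-1, 0.5, -0.9, 0, 0], [-1, 0.5, -0.9, 0, 0], [-1, 0.5, -0.9, 0, 0], [-1, 0.5, -0.8, 0, 0], [-1, 0.4, -0.7, 0, 0]]])

```text
time_s: 12.5
tcp_pos: [0.5798, 0.1301, 0.0255]
eef_rot: [180.0, -0.0, -61.0]
contact_force: [-0.6, 0.3, 0.5]
gripper_width: 0.0004
gripper_force: 0.1
```

Call:
jog_arm(deltas=[[[-1, -0.5, 0.9, 0, 0], [-1, -0.3, 0.6, 3, 0], [-1, 0, 0, 4.5, 0], [-1, 0, 0, 0, 0]]])

```text
time_s: 13.0
tcp_pos: [0.5733, 0.1474, 0.1043]
eef_rot: [-179.6, -0.0, -60.9]
contact_force: [-0.5, 0.5, 0.1]
gripper_width: 0.0005
gripper_force: 0.0
```

```bash
python3 -c "
from h import *
go(-.305,.0057,.1,0)"
```

```text
at pan [-0.0297  0.0629] [0.5733 0.1474 0.1043] [-179.6   -0.   -60.9] F [-0.5  0.5  0.1] need cm [-18.39  21.27] -0.43 turn -0.0 13.0
```

Call:
jog_arm(deltas=[[[-1, -3.1, 3.5, 0, 0], [-1, -3.1, 3.5, 0, 0], [-1, -3.1, 3.5, 0, 0], [-1, -3.1, 3.6, 0, 0], [-1, -3, 3.6, 0, 0], [-1, -3, 3.6, 0, 0], [-1, 0, 0, 0, 0], [-1, 0, 0, 0, 0]]])

```text
time_s: 14.0
tcp_pos: [0.3869, 0.3585, 0.1001]
eef_rot: [180.0, -0.0, -60.9]
contact_force: [-0.5, -0.1, 0.5]
gripper_width: 0.0003
gripper_force: 0.0
```

```bash
python3 -c "
from h import *
go(-.305,.0057,.024,0)
i=r.capture('top');cv2.imwrite('pics/t3.png',cv2.resize(i[70:260,170:410],None,fx=3,fy=3,interpolation=cv2.INTER_CUBIC))"
```

```text
at pan [-0.3049  0.0027] [0.3869 0.3585 0.1001] [180.   -0.  -60.9] F [-0.5 -0.1  0.5] need cm [0.26 0.15] -7.61 turn 0.0 14.0
```

View pics/t3.png

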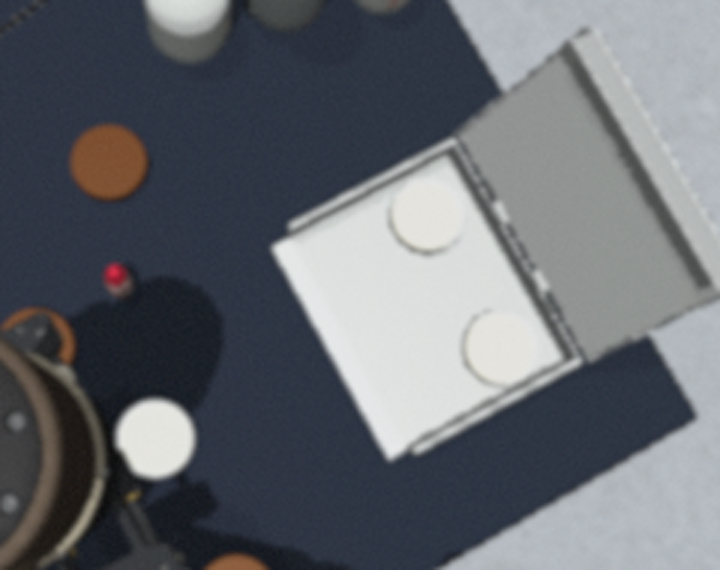

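Dishes 1 (crop 427,215) and 3 (501,347) are well inside. Dish 2 is at (155,438), and the dropper hasn't moved.

Call:
jog_arm(deltas=[[[-1, 0.2, 0.1, -2.5, 0], [-1, 0, 0, -2.5, 0], [-1, 0, 0, -1.5, 0], [-1, 0, 0, -1.1, 0], [-1, 0, 0, 0, 0], [-1, 0.5, -0.9, 0, 0], [-1, 0.5, -0.9, 0, 0], [-1, 0.5, -0.9, 0, 0]]])

```text
time_s: 15.05
tcp_pos: [0.405, 0.3321, 0.0251]
eef_rot: [-180.0, 0.0, -61.0]
contact_force: [-0.0, -0.3, -0.3]
gripper_width: 0.0005
gripper_force: 0.1
```

Call:
jog_arm(deltas=[[[-1, 0.5, -0.9, 0, 0], [-1, 0.5, -0.9, 0, 0], [-1, 0.5, -0.9, 0, 0], [-1, 0.5, -0.9, 0, 0], [-1, 0.5, -0.9, 0, 0], [-1, 0.5, -0.9, 0, 0], [-1, 0.5, -0.9, 0, 0], [-1, 0.5, -0.9, 0, 0]]])

```text
time_s: 16.05
tcp_pos: [0.4448, 0.26, 0.0246]
eef_rot: [180.0, -0.0, -60.9]
contact_force: [-0.8, -0.1, 0.4]
gripper_width: 0.0005
gripper_force: 0.1
```

Call:
jog_arm(deltas=[[[-1, 0.5, -0.9, 0.1, 0], [-1, 0.5, -0.9, 0, 0], [-1, 0.5, -0.9, 0, 0], [-1, 0.5, -0.9, 0, 0], [-1, 0.5, -0.9, 0, 0], [-1, 0.5, -0.9, 0, 0], [-1, 0.5, -0.9, 0, 0], [-1, 0.5, -0.9, 0, 0]]])

```text
time_s: 17.05
tcp_pos: [0.4848, 0.188, 0.0256]
eef_rot: [-180.0, -0.0, -61.0]
contact_force: [-0.1, 0.2, -0.1]
gripper_width: 0.0002
gripper_force: 0.1
```

```bash
python3 -c "
from h import *
go(-.0545,.003,.0255,0)"
```

```text
at pan [-0.1083  0.0053] [0.4848 0.188  0.0256] [-180.   -0.  -61.] F [-0.1  0.2 -0.1] need cm [ 2.42 -4.81] -0.01 turn 0.001 17.05
```

Call:
jog_arm(deltas=[[[-1, 0.5, -0.9, 0, 0], [-1, 0.5, -0.9, 0, 0], [-1, 0.5, -0.9, 0, 0], [-1, 0.5, -0.9, 0, 0], [-1, 0.4, -0.8, 0, 0], [-1, 0.2, -0.4, 0, 0], [-1, -0.5, 0.9, 0, 0], [-1, -0.5, 0.9, 2, 0]]])

```text
time_s: 18.05
tcp_pos: [0.4992, 0.1584, 0.0446]
eef_rot: [179.8, -0.0, -61.0]
contact_force: [0.4, 0.3, 0.5]
gripper_width: 0.0003
gripper_force: 0.0
```

Call:
jog_arm(deltas=[[[-1, 0, 0, 5, 0], [-1, 0, 0, 5, 0], [-1, 0, 0, 5, 0], [-1, 0, 0, 5, 0], [-1, 0, 0, 5, 0], [-1, 0, 0, 0, 0]]])

```text
time_s: 18.8
tcp_pos: [0.5018, 0.1601, 0.3001]
eef_rot: [-179.5, 0.0, -60.9]
contact_force: [0.1, 0.2, -1.1]
gripper_width: 0.0004
gripper_force: 0.0
```

```bash
python3 -c "
from h import *
go(.22,.0,.30,0)"
```

```text
at pan [-0.0756  0.0065] [0.5018 0.1601 0.3001] [-179.5    0.   -60.9] F [ 0.1  0.2 -1.1] need cm [ 13.82 -26.14] -0.01 turn 0.0 18.8
```

Call:
jog_arm(deltas=[[[-1, 2, -3.7, 0, 0], [-1, 2, -3.7, 0, 0], [-1, 2, -3.7, 0, 0], [-1, 2, -3.8, 0, 0], [-1, 2, -3.8, 0, 0], [-1, 2, -3.7, 0, 0], [-1, 1.8, -3.7, 0, 0], [-1, 0, 0, 0, 0]]])

```text
time_s: 19.8
tcp_pos: [0.6388, -0.104, 0.2936]
eef_rot: [179.9, 0.1, -61.1]
contact_force: [-1.2, 0.3, -0.3]
gripper_width: 0.0008
gripper_force: 0.0
```

```bash
python3 -c "
from h import *
go(.22,.0,.17,0)
i=r.capture('top');cv2.imwrite('pics/t4.png',cv2.resize(i[70:260,230:470],None,fx=3,fy=3,interpolation=cv2.INTER_CUBIC))"
```

```text
at pan [ 0.2217 -0.0023] [ 0.6388 -0.104   0.2936] [ 1.799e+02  1.000e-01 -6.110e+01] F [-1.2  0.3 -0.3] need cm [0.12 0.26] -12.36 turn 0.004 19.8
```

View pics/t4.png

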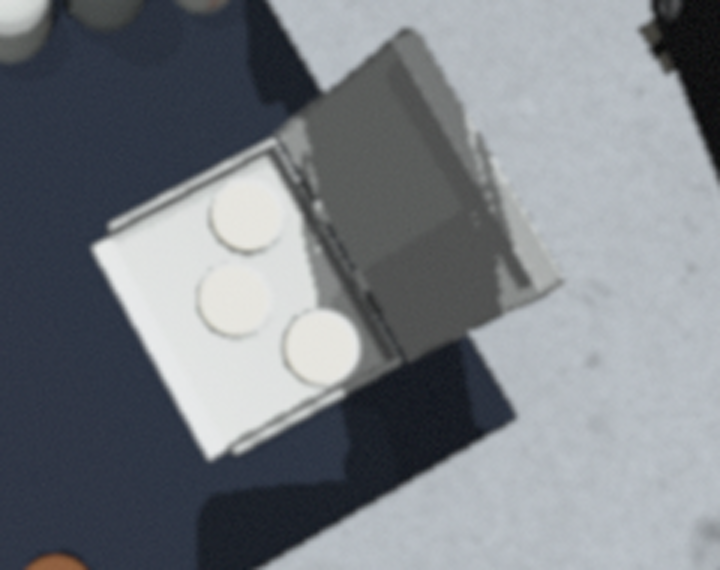

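All three dishes are inside the pan, at crop (246,214), (234,299) and (322,346). Next I lower the tool behind the lid and push it over.

Call:
jog_arm(deltas=[[[-1, 0.1, 0.2, -3, 0], [-1, 0, 0, -3, 0], [-1, 0, 0, -3, 0], [-1, 0, 0, -3, 0], [-1, 0, 0, -0.4, 0], [-1, 0, 0, 0, 0]]])

```text
time_s: 20.6
tcp_pos: [0.6397, -0.0997, 0.1723]
eef_rot: [-180.0, -0.0, -60.9]
contact_force: [0.3, -0.9, -0.2]
gripper_width: 0.0003
gripper_force: 0.0
```

Call:
jog_arm(deltas=[[[-1, -0.5, 0.9, 0, 0], [-1, -0.5, 0.9, 0, 0], [-1, -0.5, 0.9, 0, 0], [-1, -0.5, 0.9, 0, 0], [-1, -0.5, 0.9, 0, 0], [-1, -0.5, 0.9, 0, 0], [-1, -0.5, 0.9, 0, 0], [-1, -0.5, 0.9, 0, 0]]])

```text
time_s: 21.6
tcp_pos: [0.5993, -0.0279, 0.1718]
eef_rot: [-180.0, -0.0, -61.0]
contact_force: [0.3, -1.4, 0.7]
gripper_width: 0.0005
gripper_force: 0.9
```

Call:
jog_arm(deltas=[[[-1, -0.5, 0.9, 0, 0], [-1, -0.5, 0.9, 0, 0], [-1, -0.5, 0.9, 0, 0], [-1, -0.5, 0.9, 0, 0], [-1, -0.4, 0.8, 0, 0]]])

```text
time_s: 22.22
tcp_pos: [0.5748, 0.0162, 0.1714]
eef_rot: [180.0, 0.0, -60.9]
contact_force: [-0.9, -0.9, 0.7]
gripper_width: 0.0003
gripper_force: 0.7
```

```bash
python3 -c "
from h import *
go(.0875,0,.173,0)
print('path world/z targets')
for a in (90,75,60,45,30,15,5,0):
  t=np.radians(a);x=.078-.12*np.cos(t)+.0095;z=.034+.12*np.sin(t)+.019;print(a,W(x,0).round(4),round(z,4))"
```

```text
at pan [0.0856 0.0003] [0.5748 0.0162 0.1714] [180.    0.  -60.9] F [-0.9 -0.9  0.7] need cm [ 0.06 -0.18] 0.16 turn 0.001 22.23
path world/z targets
90 [0.5755 0.0144] 0.173
75 [0.5604 0.0415] 0.1689
60 [0.5463 0.0668] 0.1569
45 [0.5342 0.0885] 0.1379
30 [0.5249 0.1052] 0.113
15 [0.5191 0.1156] 0.0841
5 [0.5173 0.1188] 0.0635
0 [0.5171 0.1192] 0.053
```

Call:
jog_arm(deltas=[[[-1, -0.5, 0.8, -0.1, 0], [-1, -0.5, 0.8, -0.1, 0], [-1, -0.5, 0.9, -0.1, 0], [-1, -0.5, 0.8, -0.4, 0], [-1, -0.5, 0.8, -0.4, 0], [-1, -0.4, 0.9, -0.4, 0], [-1, -0.4, 0.7, -0.6, 0], [-1, -0.4, 0.7, -0.6, 0]]])

```text
time_s: 23.22
tcp_pos: [0.5382, 0.0802, 0.1441]
eef_rot: [-180.0, 0.0, -60.9]
contact_force: [0.2, 0.6, 1.1]
gripper_width: 0.0005
gripper_force: 0.4
```

Call:
jog_arm(deltas=[[[-1, -0.4, 0.7, -0.6, 0], [-1, -0.3, 0.6, -0.8, 0], [-1, -0.3, 0.6, -0.8, 0], [-1, -0.3, 0.5, -0.9, 0], [-1, -0.2, 0.4, -1, 0], [-1, -0.2, 0.3, -1, 0], [-1, -0.2, 0.3, -1, 0]]])

```text
time_s: 24.1
tcp_pos: [0.5194, 0.1138, 0.0829]
eef_rot: [-180.0, -0.0, -61.0]
contact_force: [0.7, 0.1, 0.8]
gripper_width: 0.0002
gripper_force: 0.2
```

```bash
python3 -c "
from h import *
go(-.0325,0,.053,0)
i=r.capture('side');cv2.imwrite('pics/s5.png',cv2.resize(i[70:270,150:410],None,fx=3,fy=3,interpolation=cv2.INTER_CUBIC))"
```

```text
at pan [-0.0266 -0.0006] [0.5194 0.1138 0.0829] [-180.   -0.  -61.] F [0.7 0.1 0.8] need cm [-0.24  0.54] -2.99 turn 0.001 24.1
```

View pics/s5.png

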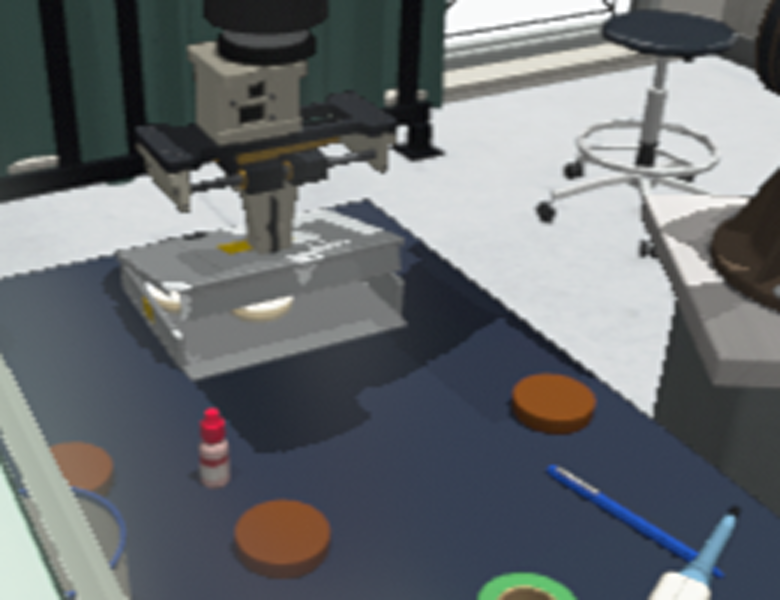

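The lid is partly down (about 15°) with the dishes inside. I'll press it the rest of the way.

Call:
jog_arm(deltas=[[[-1, -0.1, 0.2, -0.8, 0], [-1, -0.1, 0.2, -0.8, 0], [-1, 0, 0.1, -0.6, 0], [-1, 0, 0, -0.5, 0], [-1, 0, 0, -0.3, 0], [-1, 0, 0, 0, 0]]])

```text
time_s: 24.9
tcp_pos: [0.5175, 0.1187, 0.0551]
eef_rot: [-180.0, -0.0, -60.9]
contact_force: [-7.6, -0.1, 18.5]
gripper_width: 0.0007
gripper_force: 9.2
```

Call:
jog_arm(deltas=[[[-1, 0, 0, -0.1, 0], [-1, 0, 0, -0.1, 0], [-1, 0, 0, 0, 0]]])

```text
time_s: 25.28
tcp_pos: [0.5176, 0.1187, 0.0548]
eef_rot: [-179.9, -0.0, -60.9]
contact_force: [-13.5, -0.4, 38.1]
gripper_width: 0.0005
gripper_force: 18.7
```

Force rose sharply with no further travel at z ≈ 0.055, so the lid is against its stop. Lifting off and checking.

Call:
jog_arm(deltas=[[[-1, 0, 0, 0.4, 0], [-1, 0, 0, 2, 0], [-1, 0, 0, 5, 0], [-1, 0, 0, 5, 0], [-1, 0, 0, 5, 0], [-1, 0, 0, 5, 0], [-1, 0, 0, 0, 0]]])

```text
time_s: 26.15
tcp_pos: [0.5194, 0.1194, 0.28]
eef_rot: [-179.5, -0.0, -60.9]
contact_force: [1.0, -0.7, -0.4]
gripper_width: 0.0007
gripper_force: 0.0
```

```bash
python3 -c "
from h import *
go(-.0325,0,.053,0)
for a in (0,.05,.1): print(a,[(pix('side',[*W(.078-.153*np.cos(a),y),.034+.153*np.sin(a)])-[150,70])*3 for y in (.102,-.102)])
i=r.capture('side');cv2.imwrite('pics/s6.png',cv2.resize(i[70:270,150:410],None,fx=3,fy=3,interpolation=cv2.INTER_CUBIC))"
```

```text
at pan [-0.0315  0.0021] [0.5194 0.1194 0.28  ] [-179.5   -0.   -60.9] F [ 1.  -0.7 -0.4] need cm [-0.23 -0.02] -22.7 turn 0.001 26.15
0 [array([174.06871601, 331.90007848]), array([401.20950105, 276.9515011 ])]
0.05 [array([173.38271496, 323.39731272]), array([401.52702523, 268.88988354])]
0.1 [array([172.51989398, 314.610304  ]), array([401.61805404, 260.58724942])]
```

View pics/s6.png

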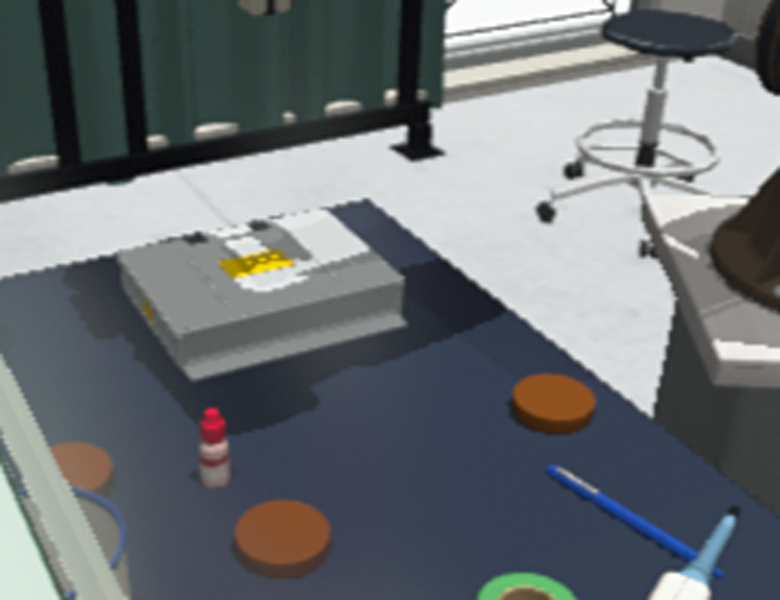

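The lid is flat: its edge is at crop (181,333)–(402,280), against (174,332)–(401,277) predicted for angle 0. The dropper and tape haven't moved, so I'm handing in.

```bash
python3 -c "
from plant import r
print(r.close_job())"
```

```text
the job is handed in; nothing more can be done
None
```

All three dishes are inside the pan and its lid is shut; the dropper bottle and tape look unmoved in the pictures, and the job was handed in at about 26 s (no verdict was returned).

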